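# Seat the sample carousel on the tube mixer's square drive

### The arm

A 6-joint arm with a two-finger parallel gripper is mounted at the origin on the work surface. World frame = base frame: x ahead of the robot, y to its left, z up, the work surface at z = 0. Lengths are in m, angles in rad, forces in N, time in s.
With the tool pointing down it reaches from about 0.35 to 0.725 m from the base axis. Payload 4.3 kg.
Tool frame: the origin (TCP) lies at the very end of the fingers, on their centre line; the grasp point (between the pads) lies 19 mm behind it; z points along the fingers, y is the direction in which the jaws open and shut (so a half turn about z gives the same grasp; the last joint's range is limited). The gripper opens to 85 mm and grips with 20 to 120 N. Pads are 22 mm wide; open, the fingers measure 114 mm over their backs; the gripper's body (76 mm by 85 mm) begins 54 mm behind the grasp point. The pads swing forward as they close: fully open they stand 13 mm farther back than shut.
Start: joints at [-0.11, 0.377, 0.081, 1.274, 0, 1.46], TCP at [0.575, 0, 0.231] pointing down, gripper open.
Joint ranges: [-2.72, 2.72], [-0.84, 1.66], [-1.02, 1.22], [-1.77, 2.12], [-1.37, 1.28], [-3.14, 3.14]. Speed limits (rad/s): [2.57, 2.57, 3.14, 3.14, 3.14, 3.14].

### API

Orientations are given as a unit quaternion [w, x, y, z].
In Python, from workcell import telemetry, eyes, job gives the robot as it stands. The module is installed in compiled form; this text tells all that it offers.
- The arm moves only by the tool carry_out, never from a script. Its argument "targets" is a list of rows, each a list of 3 entries, a list of its own where there are three numbers: the shift along the tool's x, y, z in m, then the turn, a rotation vector about the tool's x, y, z in degrees, then the opening in per cent of the stroke, from 0 (shut) to 100 (fully open). A call has 1 to 12 rows; each row shifts and turns the commanded pose from where the row before left it, along the tool's axes as they then stand; what a row does not reach is not made up. A row lasts 1/8 s, in which the tool goes at most 62.5 mm and 10.7 degrees, less where a joint would pass 70% of its speed; a pose out of reach is approached as far as the arm can. A call is refused whole if a number of a shift passes 0.0625 or a number of a turn 10.7, either way. A call with a gripper value outside its range is refused whole. The fingers move at their own pace and stop on an object; "squeeze" is the grip in N (left out, the last holds). Time passes only in rows, so rows that do not move let the fingers close. It gives the time, the measured TCP pose, the force and the opening at its end, in the units of the state.
- telemetry.observe(): the state, without advancing time (a new reading comes with each control period).
- eyes.capture(name): name is "scene" or "side" or "wrist"; returns a dict with "color" (420x560x3 uint8, blue, green, red), "mtx" (3x3 intrinsics, pixels), "R" (3x3) and "t" (3): a world point X has camera coordinates R X + t; the wrist camera has in their place "T_tool_cam" (4x4, takes a point from camera to tool coordinates, whose origin is the TCP and whose axes are the flange's). Camera axes: x right, y down, z forward; pixel columns grow to the right and rows downward; lengths in m; the calibration is good to about 2 mm. A picture is of the moment at which its call begins: read the wrist's pose just before it. There is no depth.
- job.sign_off(): hands the job in, once; it reports no verdict.
The state is a dict: "time": time; "joint_positions": joint angles; "joint_vel": joint speeds; "joint_torque": joint torques, N m; "tcp_pos": TCP position; "tool_rot": TCP orientation; "contact_force": force on the tool from outside, world axes, zero at the start; "wrist_torque": the same for the moment, N m; "opening": finger opening in m.
Only numpy, scipy, OpenCV 4.12 (cv2) and the standard library are available. Lean on these libraries where they do the work, as an engineer would, in place of code of your own. Each camera call takes 0.05 s, during which the arm holds its last target. There are 200 camera calls.

### The job

Lift the tube carousel off its parking stand by its knob and fit it on the tube mixer: the drive's square hole may be turned any way, so rest the spindle on it lightly and feel round until it drops fully home. Then turn the carousel clockwise (seen from above) until the drive comes against its stop, with the knob's flats square with the mixer's sides, and let go. Keep the carousel upright, never press, drop or force it hard on the mixer or against the stop (a light hand: well under 60 N), and leave the other things on the bench where they are.

Things in the scene. Friction and masses are not known exactly. Their poses are not given: they have to be found in the camera images.
- carousel: White disc 117 mm across, 7 mm thick, about 0.25 kg, with eight capped microtubes at 48.5 mm radius (caps 4 mm over the disc, tubes hang 30 mm below it). Origin: centre of the disc's underside, z up. On it a collar 36 mm across up to z = 13 mm, then the knob; below it the spindle. Sides of knob and spindle are parallel to the body's x and y axes.
- knob (a point): Middle of the carousel's square grey knob, 35 mm over the disc's underside. The knob is 26 x 26 mm and reaches from 13 to 58 mm over the underside; its flats face along the carousel's x and y. Grip it across two opposite flats.
- spindle_tip (a point): Lower tip of the carousel's steel spindle, 30 mm below the disc's underside. From the tip up: a round pilot 11 mm in diameter and 8 mm long, a taper 2 mm long from 12 to 16 mm square, then 20 mm of 16 x 16 mm square up to the disc.
- stand: Grey parking stand, fixed: a 130 x 130 x 6 mm foot with a 46 x 46 mm post, top 55 mm high, with a 26 mm square well in which the spindle hangs loosely; the carousel's underside rests on the post's top. Origin: centre of its underside.
- mixer: White, fixed: housing 170 (x) x 150 (y) x 50 mm high; a round metal drive hub 48 mm across stands on its centre, top 95 mm high. Origin: centre of its underside; axes along its sides, display panel on -x. Clockwise from above the hub has 0.5 to 1.3 rad to a hard stop, where its square hole is parallel to the housing; counter-clockwise 0 to 0.8 rad. Over about 0.2 N m against a stop is forcing it.
- hub_top (a point): Centre of the hub's top face, mixer's axes (does not turn with the hub). Here opens an upright square hole 17.2 x 17.2 mm, over 40 mm deep: the pilot enters at any angle, the square only within about 4 degrees (any quarter turn). The hub's starting angle is unknown; it turns stiffly (0.07 N m friction) and stays put. Carousel home: its underside on this face.
- reagent: White bottle 64 mm across, 140 mm high, to be left alone. Origin: centre of its underside.
- amber_jar: Amber jar 60 mm across, 80 mm high, to be left alone. Origin: centre of its underside.
- beaker: Glass beaker 68 mm across, 85 mm high, to be left alone. Origin: centre of its underside.
- dish: Clear round dish 70 mm across, 16 mm high, to be left alone. Origin: centre of its underside.
- timer: Small white timer 50 x 75 x 20 mm lying flat, to be left alone. Origin: centre of its underside.
Not all that is in view belongs to the job. What is shaped like the stand but purple or red is not meant.

How it is judged:
On the way, in this order (a step that is already met when the one before it is completed fails the run):
1. the carousel is lifted clear of its stand (z of carousel in the frame of stand above 0.09 m), for 0.1 s.
2. the carousel is fully home on the hub (z of carousel in the frame of hub_top below 0.003 m and horizontal distance between carousel and hub_top below 0.003 m), for 0.2 s.
At the end, for the whole second after the job is handed in: The carousel sits fully home on the mixer's hub (underside within 3 mm of the hub's top, centred within 3 mm, upright within 0.06 rad), turned clockwise to the stop so that the knob's flats are within 0.15 rad of parallel to the mixer's sides, at rest and released (all of step 2 and angle between carousel's own z axis and vertical below 0.06 rad and (angle between the x axis of carousel and the x axis of mixer, either way round below 0.15 rad or angle between the x axis of carousel and the y axis of mixer, either way round below 0.15 rad) and linear speed of carousel below 0.02 m/s and angular speed of carousel below 0.1 rad/s); the robot touches nothing.
It fails at once if the carousel is pressed, dropped or forced against the mixer with more than 60 N (contact force between carousel and mixer above 60 N).
It fails at once if the carousel is tipped by more than 0.5 rad (angle between carousel's own z axis and vertical above 0.5 rad).
It fails at once if a bystander is pushed more than 30 mm (distance of any of reagent, amber_jar, beaker, dish, timer from where it was at the start of the episode above 0.03 m).
It also fails if it takes over 72 s, if anything falls off the work surface, if the arm or the gripper's body presses on something with over 40 N, if the wrist force passes 120 N, or if a joint passes its speed limit or range.

## Working session

There is one attempt and no reset: what is moved stays moved. The work goes in short steps, Python scripts to look and compute and a tool call to move; the robot and the scene stay as the last step left them, time stands still between calls to the robot, and variables do not carry over. Pictures are saved under pics/ and viewed, about 8 in all and at most 12, crops included, and the job is handed in when it is done.

Besides the shell and the picture viewer there is one more tool, called after ">>>" by a JSON object that holds its "method" and its "body". carry_out: Moves the arm, as the interface text tells. Its arguments: {"type":"object","properties":{"targets":{"type":"array","items":{"type":"array"}},"squeeze":{"type":"number"}},"required":["targets"]}

```bash
mkdir -p pics; cat > h.py <<'E'
import numpy as np, cv2
from workcell import telemetry, eyes, job
from scipy.spatial.transform import Rotation as Rn
def cam(name):
    s=telemetry.observe(); c=eyes.capture(name)
    if 'T_tool_cam' in c:
        q=s['tool_rot']; W=np.eye(4); W[:3,:3]=Rn.from_quat([q[1],q[2],q[3],q[0]]).as_matrix(); W[:3,3]=s['tcp_pos']
        M=np.linalg.inv(W@c['T_tool_cam']); c['R'],c['t']=M[:3,:3],M[:3,3]
    return s,c
def onplane(c,uv,z):
    d=c['R'].T@np.linalg.inv(c['mtx'])@np.array([uv[0],uv[1],1.]); o=-c['R'].T@np.array(c['t'])
    return o+d*(z-o[2])/d[2]
def proj(c,X):
    p=c['mtx']@(c['R']@np.array(X)+c['t']); return p[:2]/p[2]
E
python3 - <<'E'
from h import *
import pickle
s,a=cam('scene'); _,b=cam('side'); s2,w=cam('wrist')
pickle.dump((s2,a,b,w),open('first.pkl','wb'))
print(s)
cv2.imwrite('pics/a.png',np.hstack([a['color'],b['color']])[:, :][:, :].copy() if 0 else cv2.resize(a['color'],(800,600)))
cv2.imwrite('pics/b.png',cv2.resize(b['color'],(800,600)))
for c in (a,b,w): print(-np.array(c['R']).T@c['t'])
E
```

```text
{'time': 0.0, 'joint_positions': array([-1.10292251e-01,  3.78088552e-01,  7.96421398e-02,  1.27442945e+00,
       -1.82277376e-05,  1.46047166e+00]), 'joint_vel': array([-0.00110618, -0.00154898,  0.00026797,  0.00084061, -0.00031935,
        0.00068766]), 'joint_torque': array([ 5.03441061e-04, -4.63600910e+01,  2.69876987e+01,  2.07655923e-02,
       -6.74222474e-05, -6.15417605e-06]), 'tcp_pos': array([5.74336805e-01, 7.82601648e-05, 2.30352642e-01]), 'tool_rot': array([-8.05998690e-04,  7.07094932e-01,  7.07117866e-01, -6.56934787e-04]), 'contact_force': array([ 0.15749368, -0.43035295, -0.35304276]), 'wrist_torque': array([-0.03935274,  0.06186077,  0.01717892]), 'opening': 0.08510065785458219}
[ 1.51589375 -0.27177294  0.80037423]
[ 0.15512269 -0.9273708   1.23621958]
[0.57437834 0.07397125 0.37377507]
```

View pics/a.png

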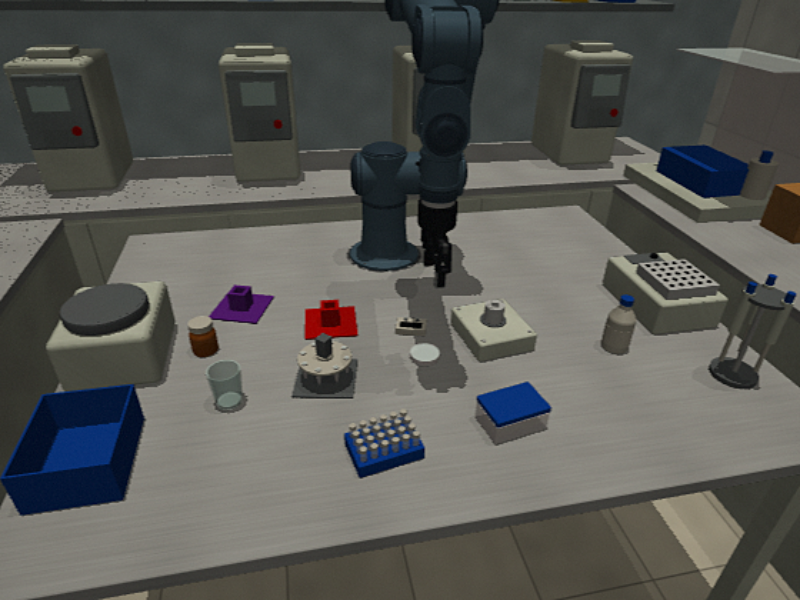

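View pics/b.png

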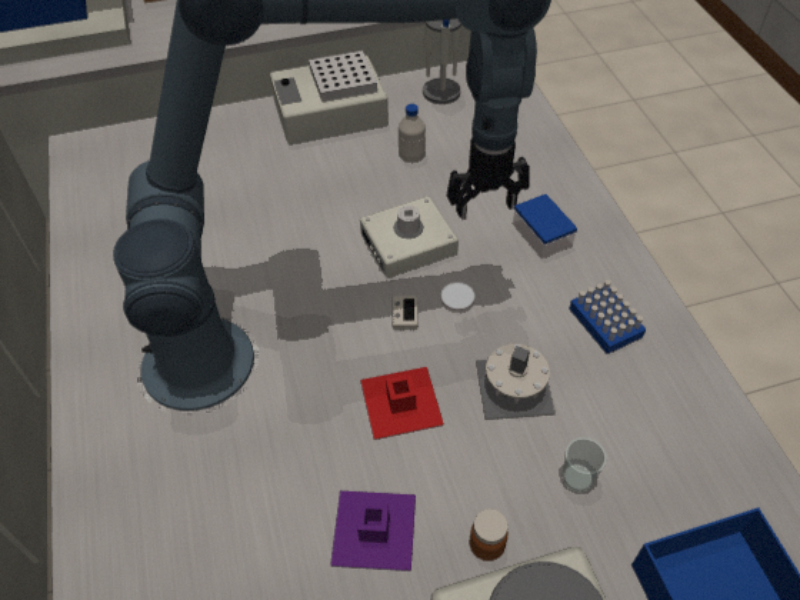

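The views show the carousel on its grey stand, with the knob top at side (520,353) and scene (324,338). They also show the mixer, with the hub top at side (409,210) and scene (493,305). Next I'll compute coarse positions.

```bash
python3 - <<'E'
from h import *
import pickle
s,a,b,w=pickle.load(open('first.pkl','rb'))
k=.7
print('knob',onplane(b,(520*k,353*k),.113),onplane(a,(324*k,338*k),.113))
print('hub',onplane(b,(409*k,211*k),.095),onplane(a,(493*k,306*k),.095))
for uv in [(361,213),(424,201),(457,237),(388,258)]: print('mix corner',onplane(b,(uv[0]*k,uv[1]*k),.05))
for n,uv in dict(dish=(458,296),timer=(405,312),red=(402,390),beaker=(584,455)).items(): print(n,onplane(b,(uv[0]*k,uv[1]*k),.02))
# enlarged crops from the side view
A=cv2.resize(b['color'][225:300,325:400],None,fx=5,fy=5,interpolation=cv2.INTER_CUBIC)
B=cv2.resize(b['color'][130:205,245:330],None,fx=5,fy=5,interpolation=cv2.INTER_CUBIC)
cv2.imwrite('pics/c.png',np.hstack([A,B]))
E
```

```text
knob [ 0.56426609 -0.23279827  0.113     ] [ 0.56903592 -0.22965446  0.113     ]
hub [0.48419163 0.18414193 0.095     ] [0.48685032 0.17554493 0.095     ]
mix corner [0.39542105 0.25266814 0.05      ]
mix corner [0.53787961 0.24823011 0.05      ]
mix corner [0.57188705 0.12346502 0.05      ]
mix corner [0.41580649 0.10872918 0.05      ]
dish [ 0.5304376  -0.00689381  0.02      ]
timer [ 0.41539992 -0.01490121  0.02      ]
red [ 0.35774954 -0.18890968  0.02      ]
beaker [ 0.6235788  -0.40929275  0.02      ]
```

View pics/c.png

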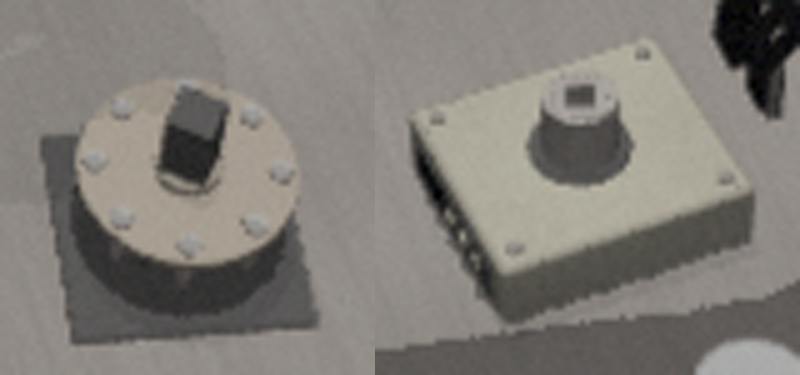

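```bash
python3 - <<'E'
from h import *
import pickle
s,a,b,w=pickle.load(open('first.pkl','rb'))
print(w['T_tool_cam'].round(3)); print(w['mtx'])
for z in(.113,.095): print(onplane(w,(280,210),z))
print(proj(w,s['tcp_pos']))
# mixer edge angles, from contour of housing top in side crop
k=lambda x,y:(245+(x-375)/5,130+y/5)
P=[onplane(b,k(*p),.05)[:2] for p in [(411,118),(652,38),(753,192),(508,275)]]
P=np.array(P);print(P, P.mean(0))
for i in range(4):
  d=P[(i+1)%4]-P[i]; print(np.hypot(*d),np.degrees(np.arctan2(d[1],d[0])))
K=np.array([onplane(b,(325+x/5,225+y/5),.113)[:2] for x,y in [(182,85),(229,95),(215,140),(168,122)]]);print(K.mean(0))
for i in range(4):
  d=K[(i+1)%4]-K[i]; print(np.hypot(*d),np.degrees(np.arctan2(d[1],d[0])))
E
```

```text
[[ 0.    -0.957 -0.29   0.074]
 [ 1.    -0.     0.001 -0.   ]
 [-0.001 -0.29   0.957 -0.143]
 [ 0.     0.     0.     1.   ]]
[[343.54359896   0.         285.91025942]
 [  0.         343.54359896 207.39559458]
 [  0.           0.           1.        ]]
[ 0.56957247 -0.00713436  0.113     ]
[ 0.56924074 -0.01273267  0.095     ]
[286.08028065 270.68523152]
[[0.38901223 0.23408612]
 [0.55303209 0.25833002]
 [0.57052236 0.11304253]
 [0.41108042 0.09202124]] [0.48091177 0.17436998]
0.16580193331963913 8.408051089694695
0.1463364750068565 -83.13554579067721
0.16082172249262236 -172.48927499882546
0.14376869145195942 98.82968962210576
[ 0.565991   -0.23323936]
0.024224727732732942 -31.939229978224862
0.02927309692924176 -126.28240932956503
0.025250002761628497 137.23501237442437
0.02460551064629368 51.54358307638453
```

>>> {"method": "carry_out", "body": {"targets": [[[0.045, -0.0225, -0.005], [0, 0, 0], 100], [[0.045, -0.0225, -0.005], [0, 0, 0], 100], [[0.045, -0.0225, -0.005], [0, 0, 0], 100], [[0.045, -0.0225, -0.005], [0, 0, 0], 100], [[0, 0, 0], [0, 0, 0], 100], [[0, 0, 0], [0, 0, 0], 100]]}}

```text
time: 0.9
tcp_pos: [0.4851, 0.1797, 0.2511]
tool_rot: [0.0, 0.707, 0.707, -0.0]
contact_force: [-0.1, -0.4, -0.3]
opening: 0.0851
```

```bash
python3 - <<'E'
from h import *
import pickle
s,w=cam('wrist'); pickle.dump((s,w),open('hub.pkl','wb'))
print(s['time'],s['tcp_pos'],proj(w,(.484,.178,.095)))
cv2.imwrite('pics/d.png',w['color'])
E
```

```text
0.9 [0.48512976 0.17972455 0.25108944] [284.47653744 191.26805398]
```

View pics/d.png

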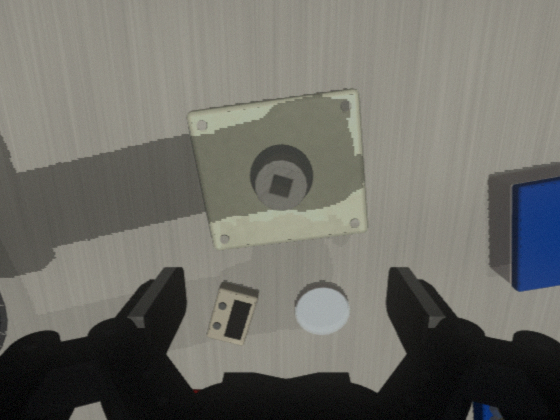

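The hub sits at about (281,185) with its dark square hole visible. The housing corners are at about (190,111), (357,90), (367,229) and (217,248).

```bash
cat >> h.py <<'E'
def quad(c,uvs,z):
    P=np.array([onplane(c,p,z)[:2] for p in uvs],np.float32)
    return cv2.minAreaRect(P)
E
python3 - <<'E'
from h import *
import pickle
s,w=pickle.load(open('hub.pkl','rb'))
g=cv2.cvtColor(w['color'],cv2.COLOR_BGR2GRAY)
r=g[160:212,252:312]
print(r[::4,::4])
x0,y0=268,172; sub=g[172:200,267:296]
m=(sub<65).astype(np.uint8)
n,l,st,ce=cv2.connectedComponentsWithStats(m); i=l[13,14]; print(st[i],ce[i]+[267,172])
cs,_=cv2.findContours((l==i).astype(np.uint8),cv2.RETR_EXTERNAL,cv2.CHAIN_APPROX_NONE)
c=cs[0].reshape(-1,2)+[267,172]
print('hole',quad(w,c,.095), onplane(w,ce[i]+[267,172],.095))
# mixer corners refined
pc=np.array([[190,111],[357,90],[367,229],[217,248]],np.float32)
P=np.array([onplane(w,p,.05)[:2] for p in pc]);print(P.round(4),P.mean(0))
for j in range(4):
  d=P[(j+1)%4]-P[j];print(np.hypot(*d),np.degrees(np.arctan2(d[1],d[0]))%90)
E
```

```text
[[115  65  58  65  67  68  76  91  85  67  66  67  64  63  75]
 [ 83  61  62  70 102 105 112 113 113 119 111  70  64  60  61]
 [ 64  61  65 114 106 111 111 111 105 111 115 116  81  60  62]
 [ 62  63 111 114 110 105 112 112 112 109 108 111 110  63  64]
 [ 62  74 110 108 108 103  62  68  93 108 106 112 110  99  65]
 [ 62  98 109 109 112  81  61  60  63  65  77 110 113 109  63]
 [ 65 106 110 108 113  68  67  65  61  61 100 112 113 106  66]
 [ 99 109 113 112 104  65  66  63  63  60 108 111 114 109  67]
 [114  91 113 104  94  69  64  69  66  72 113 113 114 106  94]
 [116 115 106 108 111 110 106  94  77  90 109 113 113  87 114]
 [115 114 104 109 108 109 111 112 112 108 110 110 109 114 118]
 [113 115 117 109 109 108 114 113 110 112 111 109 111 111 114]
 [115 110 116 118 116 103 107 112 107 113 114 117 116 116 115]]
[  6   3  19  14 130] [281.55384615 181.23846154]
hole ((0.4812906086444855, 0.1863129734992981), (0.00936595443636179, 0.015748154371976852), 73.78691101074219) [0.48140447 0.18719846 0.095     ]
[[0.3928 0.2464]
 [0.5528 0.2657]
 [0.572  0.1251]
 [0.4105 0.1031]] [0.48203215 0.18507041]
0.1611909370300846 6.871332575767535
0.14191008167804833 7.785016389652938
0.16296933654649884 7.754451153885498
0.14440471746783726 7.07125576691034
```

>>> {"method": "carry_out", "body": {"targets": [[[-0.056, 0.0112, 0], [0, 0, 0], 100], [[-0.056, 0.0112, 0], [0, 0, 0], 100], [[-0.056, 0.0112, 0], [0, 0, 0], 100], [[-0.056, 0.0112, 0], [0, 0, 0], 100], [[-0.056, 0.0112, 0], [0, 0, 0], 100], [[-0.056, 0.0112, 0], [0, 0, 0], 100], [[-0.056, 0.0112, 0], [0, 0, 0], 100], [[0, 0, 0], [0, 0, 0], 100], [[0, 0, 0], [0, 0, 0], 100]]}}

```text
time: 2.08
tcp_pos: [0.5628, -0.2129, 0.2507]
tool_rot: [-0.001, 0.708, 0.706, 0.0]
contact_force: [-0.1, -0.5, 0.1]
opening: 0.0853
```

```bash
python3 - <<'E'
from h import *
import pickle
s,w=cam('wrist'); pickle.dump((s,w),open('car.pkl','wb'))
print(s['time'],s['tcp_pos'],proj(w,(.566,-.232,.113)))
cv2.imwrite('pics/e.png',cv2.resize(w['color'][110:300,180:400],None,fx=3,fy=3,interpolation=cv2.INTER_CUBIC))
E
```

```text
2.075 [ 0.56281089 -0.2128613   0.25070899] [289.67163137 216.377266  ]
```

View pics/e.png

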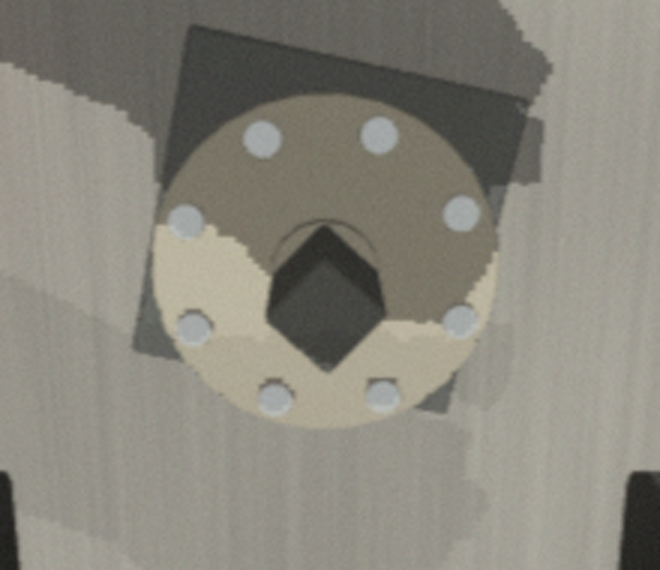

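```bash
python3 - <<'E'
from h import *
import pickle
s,w=pickle.load(open('hub.pkl','rb'))
g=cv2.cvtColor(w['color'],cv2.COLOR_BGR2GRAY)
big=cv2.resize(g[172:202,266:298],None,fx=8,fy=8,interpolation=cv2.INTER_CUBIC)
m=(cv2.GaussianBlur(big,(9,9),0)<88).astype(np.uint8)
n,l,st,ce=cv2.connectedComponentsWithStats(m); i=l[112,120]
cs,_=cv2.findContours((l==i).astype(np.uint8),cv2.RETR_EXTERNAL,cv2.CHAIN_APPROX_NONE)
f=lambda p:(np.array(p)+.5)/8-.5+[266,172]
print(st[i]); print('hole',quad(w,f(cs[0].reshape(-1,2)),.095),onplane(w,f(ce[i]),.095))
q=cv2.approxPolyDP(cs[0],12,True).reshape(-1,2);Q=np.array([onplane(w,f(p),.095)[:2] for p in q]);print(Q)
s,w=pickle.load(open('car.pkl','rb'))
f=lambda p:(np.array(p)+.5)/3-.5+[180,110]
K=[(325,258),(384,318),(328,372),(268,316)]
print('knob',quad(w,[f(p) for p in K],.113),onplane(w,f(np.mean(K,0)),.113))
C=np.array([(262,139),(379,135),(461,214),(460,321),(383,397),(276,399),(195,328),(185,222)])
P=np.array([onplane(w,f(p),.066)[:2] for p in C]);print('caps centre',P.mean(0),np.hypot(*(P-P.mean(0)).T))
d=np.degrees(np.arctan2(*(P-P.mean(0)).T[::-1])); print(d.round(1))
E
```

```text
[   24    19   194   186 24891]
hole ((0.4804745614528656, 0.18315646052360535), (0.018160711973905563, 0.01821417361497879), 73.73197937011719) [0.48046821 0.18327562 0.095     ]
[[0.47468739 0.19368114]
 [0.47003501 0.17703035]
 [0.48644268 0.17284571]
 [0.49130337 0.18906229]]
knob ((0.5649975538253784, -0.23073729872703552), (0.02370140329003334, 0.024916408583521843), 45.012420654296875) [ 0.56491865 -0.23074985  0.113     ]
caps centre [ 0.5649044  -0.23088014] [0.04842547 0.04839014 0.04830208 0.04832575 0.04868368 0.04817164
 0.04781657 0.04874451]
[ 114.5   69.3   23.9  -20.7  -66.  -110.5 -156.1  159.5]
```

>>> {"method": "carry_out", "body": {"targets": [[[-0.018, 0.002, 0], [0, 0, 0], 100], [[0, 0, 0.015], [0, 0, -9], 100], [[0, 0, 0.02], [0, 0, -9], 100], [[0, 0, 0.02], [0, 0, -9], 100], [[0, 0, 0.02], [0, 0, -9], 100], [[0, 0, 0.015], [0, 0, -9], 100], [[0, 0, 0], [0, 0, 0], 100], [[0, 0, 0], [0, 0, 0], 100]]}}

```text
time: 3.12
tcp_pos: [0.5659, -0.2302, 0.1622]
tool_rot: [0.001, 0.383, 0.924, -0.0]
contact_force: [0.5, 1.0, 1.2]
opening: 0.0853
```

```bash
cat > st.py <<'E'
from h import *
s=telemetry.observe(); q=s['tool_rot']; M=Rn.from_quat([q[1],q[2],q[3],q[0]]).as_matrix()
print('t',s['time'],'tcp',s['tcp_pos'].round(4),'jaw deg',np.degrees(np.arctan2(M[1,1],M[0,1])).round(2),'tilt',np.degrees(np.arccos(-M[2,2])).round(2),'F',s['contact_force'].round(2),'T',s['wrist_torque'].round(3),'open',s['opening'].round(4),'q',s['joint_positions'].round(2))
E
python3 st.py
```

```text
Traceback (most recent call last):
  File "st.py", line 3, in <module>
    print('t',s['time'],'tcp',s['tcp_pos'].round(4),'jaw deg',np.degrees(np.arctan2(M[1,1],M[0,1])).round(2),'tilt',np.degrees(np.arccos(-M[2,2])).round(2),'F',s['contact_force'].round(2),'T',s['wrist_torque'].round(3),'open',s['opening'].round(4),'q',s['joint_positions'].round(2))
                                                                                                                                                                                                                                  ^^^^^^^^^^^^^^^^^^
AttributeError: 'float' object has no attribute 'round'
```

>>> {"method": "carry_out", "body": {"targets": [[[0, -0.001, 0.03], [0, 0, 0], 100], [[0, 0, 0.03], [0, 0, 0], 100], [[0, 0, 0.018], [0, 0, 0], 100], [[0, 0, 0.01], [0, 0, 0], 100], [[0, 0, 0], [0, 0, 0], 60], [[0, 0, 0], [0, 0, 0], 25], [[0, 0, 0], [0, 0, 0], 10], [[0, 0, 0], [0, 0, 0], 10], [[0, 0, 0], [0, 0, 0], 10], [[0, 0, 0], [0, 0, 0], 10]], "squeeze": 40}}

```text
time: 4.38
tcp_pos: [0.5654, -0.2311, 0.0744]
tool_rot: [0.001, 0.383, 0.924, -0.0]
contact_force: [-0.3, 0.3, 5.4]
opening: 0.0255
```

```bash
sed -i "s/s\['opening'\].round(4)/round(s['opening'],4)/" st.py; python3 st.py
```

```text
t 4.375 tcp [ 0.5654 -0.2311  0.0744] jaw deg 44.99 tilt 0.12 F [-0.32  0.29  5.41] T [0.02  0.086 0.027] open 0.0255 q [-0.49  0.53 -0.09  0.94 -0.    0.29]
```

>>> {"method": "carry_out", "body": {"targets": [[[0, 0, -0.01], [0, 0, 0], 10], [[0, 0, -0.02], [0, 0, 0], 10], [[0, 0, -0.035], [0, 0, 0], 10], [[0, 0, -0.035], [0, 0, 0], 10], [[0, 0, -0.01], [0, 0, 0], 10], [[0, 0, 0], [0, 0, 0], 10], [[0, 0, 0], [0, 0, 0], 10]]}}

```text
time: 5.25
tcp_pos: [0.5636, -0.2301, 0.1813]
tool_rot: [-0.002, 0.383, 0.924, 0.0]
contact_force: [-1.1, 0.0, -2.6]
opening: 0.0255
```

```bash
python3 st.py; python3 - <<'E'
from h import *
s,c=cam('scene'); _,b=cam('side')
cv2.imwrite('pics/f.png',np.hstack([cv2.resize(c['color'][120:300,160:340],(400,400)),cv2.resize(b['color'][130:330,290:490],(400,400))]))
E
```

```text
t 5.25 tcp [ 0.5636 -0.2301  0.1813] jaw deg 45.0 tilt 0.2 F [-1.12  0.02 -2.58] T [0.009 0.035 0.042] open 0.0255 q [-0.49  0.47  0.09  1.2   0.    0.29]
```

View pics/f.png

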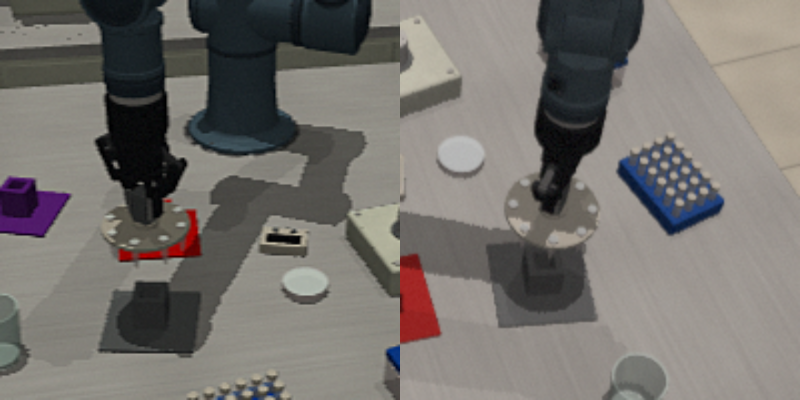

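>>> {"method": "carry_out", "body": {"targets": [[[0.02, 0.013, 0], [0, 0, 0], 10], [[0.039, 0.026, 0], [0, 0, 0], 10], [[0.039, 0.026, 0], [0, 0, 0], 10], [[0.039, 0.026, 0], [0, 0, 0], 10], [[0.039, 0.026, 0], [0, 0, 0], 10], [[0.039, 0.026, 0], [0, 0, 0], 10], [[0.039, 0.026, 0], [0, 0, 0], 10], [[0.039, 0.026, 0], [0, 0, 0], 10], [[0.038, 0.025, 0], [0, 0, 0], 10], [[0.02, 0.0136, 0], [0, 0, 0], 10], [[0, 0, 0], [0, 0, -9], 10], [[0, 0, 0], [0, 0, -10], 10]]}}

```text
time: 6.85
tcp_pos: [0.4809, 0.1831, 0.1823]
tool_rot: [-0.001, 0.222, 0.975, -0.0]
contact_force: [0.1, 0.0, -2.7]
opening: 0.0256
```

>>> {"method": "carry_out", "body": {"targets": [[[0, 0, 0], [0, 0, -9.7], 10], [[0, 0, 0], [0, 0, 0], 10], [[0, 0, 0], [0, 0, 0], 10], [[0, 0, 0], [0, 0, 0], 10]]}}

```text
time: 7.35
tcp_pos: [0.4816, 0.1826, 0.1831]
tool_rot: [-0.0, 0.142, 0.99, -0.0]
contact_force: [-0.6, -0.3, -2.1]
opening: 0.0256
```

```bash
python3 st.py; python3 - <<'E'
from h import *
s,c=cam('scene'); _,b=cam('side')
import pickle; pickle.dump((s,c,b),open('over.pkl','wb'))
p=proj(c,(.4805,.183,.13)).astype(int);q=proj(b,(.4805,.183,.13)).astype(int);print(p,q)
f=lambda im,p:cv2.resize(im[max(p[1]-60,0):p[1]+60,p[0]-60:p[0]+60],(400,400),interpolation=cv2.INTER_CUBIC)
cv2.imwrite('pics/g.png',np.hstack([f(c['color'],p),f(b['color'],q)]))
E
```

```text
t 7.35 tcp [0.4816 0.1826 0.1831] jaw deg 73.62 tilt 0.02 F [-0.59 -0.31 -2.09] T [0.04  0.007 0.035] open 0.0256 q [ 0.24  0.28 -0.19  1.11  0.    0.53]
[347 204] [285 139]
```

View pics/g.png

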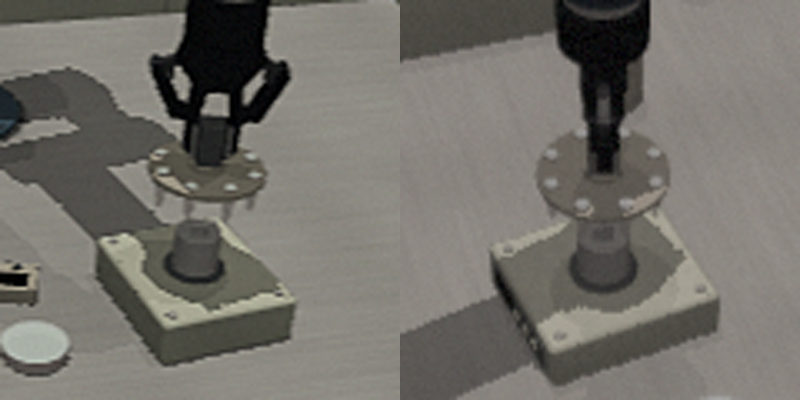

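>>> {"method": "carry_out", "body": {"targets": [[[0.001, 0.0003, 0.012], [0, 0, 0], 10], [[0, 0, 0.014], [0, 0, 0], 10], [[0, 0, 0.009], [0, 0, 0], 10], [[0, 0, 0.002], [0, 0, 0], 10], [[0, 0, 0.002], [0, 0, 0], 10], [[0, 0, 0.002], [0, 0, 0], 10], [[0, 0, 0], [0, 0, 0], 10]]}}

```text
time: 8.32
tcp_pos: [0.481, 0.1833, 0.1424]
tool_rot: [0.0, 0.142, 0.99, 0.0]
contact_force: [0.2, -0.6, -1.9]
opening: 0.0254
```

```bash
python3 st.py
```

```text
t 8.325 tcp [0.481  0.1833 0.1424] jaw deg 73.7 tilt 0.02 F [ 0.15 -0.63 -1.91] T [-0.006 -0.011  0.028] open 0.0254 q [ 0.24  0.3  -0.26  1.01 -0.    0.53]
```

Nothing touches yet, so I'll go on down in small steps.

>>> {"method": "carry_out", "body": {"targets": [[[0, 0, 0.002], [0, 0, 0], 10], [[0, 0, 0.0015], [0, 0, 0], 10], [[0, 0, 0.001], [0, 0, 0], 10], [[0, 0, 0.001], [0, 0, 0], 10], [[0, 0, 0], [0, 0, 0], 10]]}}

```text
time: 8.95
tcp_pos: [0.4808, 0.1832, 0.1367]
tool_rot: [-0.0, 0.142, 0.99, -0.0]
contact_force: [0.3, 0.5, -3.0]
opening: 0.0261
```

```bash
python3 st.py
```

```text
t 8.95 tcp [0.4808 0.1832 0.1367] jaw deg 73.7 tilt 0.01 F [ 0.34  0.48 -3.01] T [ 0.037 -0.062 -0.048] open 0.0261 q [ 0.24  0.31 -0.27  0.99 -0.    0.53]
```

>>> {"method": "carry_out", "body": {"targets": [[[0, 0, 0.001], [0, 0, 0], 10], [[0, 0, 0.001], [0, 0, 0], 10], [[0, 0, 0.001], [0, 0, 0], 10], [[0, 0, 0], [0, 0, 0], 10]]}}

```text
time: 9.45
tcp_pos: [0.4807, 0.1832, 0.1337]
tool_rot: [-0.0, 0.142, 0.99, -0.0]
contact_force: [1.2, -0.4, -2.9]
opening: 0.0254
```

```bash
python3 st.py
```

```text
t 9.45 tcp [0.4807 0.1832 0.1337] jaw deg 73.7 tilt 0.01 F [ 1.2  -0.42 -2.94] T [0.05  0.036 0.041] open 0.0254 q [ 0.24  0.31 -0.28  0.98 -0.    0.53]
```

>>> {"method": "carry_out", "body": {"targets": [[[0, 0, 0.001], [0, 0, 0], 10], [[0, 0, 0.001], [0, 0, 0], 10], [[0, 0, 0.001], [0, 0, 0], 10], [[0, 0, 0], [0, 0, 0], 10]]}}

```text
time: 9.95
tcp_pos: [0.4808, 0.1832, 0.1307]
tool_rot: [-0.0, 0.142, 0.99, -0.0]
contact_force: [0.1, 1.6, -2.6]
opening: 0.0255
```

```bash
python3 st.py
```

```text
t 9.95 tcp [0.4808 0.1832 0.1307] jaw deg 73.7 tilt 0.01 F [ 0.13  1.58 -2.63] T [-0.018 -0.01   0.03 ] open 0.0255 q [ 0.24  0.31 -0.28  0.98 -0.    0.53]
```

>>> {"method": "carry_out", "body": {"targets": [[[0, 0, 0.002], [0, 0, 0], 10], [[0, 0, 0.002], [0, 0, 0], 10], [[0, 0, 0.002], [0, 0, 0], 10], [[0, 0, 0.002], [0, 0, 0], 10], [[0, 0, 0], [0, 0, 0], 10]]}}

```text
time: 10.58
tcp_pos: [0.4807, 0.1832, 0.1226]
tool_rot: [-0.0, 0.142, 0.99, -0.0]
contact_force: [-0.2, 0.6, -2.5]
opening: 0.0252
```

```bash
python3 st.py
```

```text
t 10.575 tcp [0.4807 0.1832 0.1226] jaw deg 73.7 tilt 0.02 F [-0.21  0.65 -2.45] T [-0.013 -0.021  0.032] open 0.0252 q [ 0.24  0.32 -0.3   0.96 -0.    0.53]
```

>>> {"method": "carry_out", "body": {"targets": [[[0, 0, 0.002], [0, 0, 0], 10], [[0, 0, 0.002], [0, 0, 0], 10], [[0, 0, 0.001], [0, 0, 0], 10], [[0, 0, 0.001], [0, 0, 0], 10], [[0, 0, 0.001], [0, 0, 0], 10], [[0, 0, 0], [0, 0, 0], 10]]}}

```text
time: 11.32
tcp_pos: [0.4808, 0.1832, 0.1158]
tool_rot: [-0.0, 0.142, 0.99, -0.0]
contact_force: [-0.4, -0.8, -2.7]
opening: 0.0261
```

```bash
python3 st.py
```

```text
t 11.325 tcp [0.4808 0.1832 0.1158] jaw deg 73.7 tilt 0.0 F [-0.36 -0.78 -2.68] T [ 0.018 -0.056 -0.016] open 0.0261 q [ 0.24  0.32 -0.31  0.94 -0.    0.53]
```

>>> {"method": "carry_out", "body": {"targets": [[[0, 0, 0.0007], [0, 0, 0], 10], [[0, 0, 0.0005], [0, 0, 0], 10], [[0, 0, 0.0005], [0, 0, 0], 10], [[0, 0, 0], [0, 0, 0], 10]]}}

```text
time: 11.82
tcp_pos: [0.4809, 0.1832, 0.1144]
tool_rot: [0.0, 0.142, 0.99, 0.0]
contact_force: [-0.8, 0.1, 0.9]
opening: 0.0256
```

```bash
python3 st.py
```

```text
t 11.825 tcp [0.4809 0.1832 0.1144] jaw deg 73.7 tilt 0.02 F [-0.8   0.1   0.92] T [-0.063  0.192  0.008] open 0.0256 q [ 0.24  0.32 -0.31  0.94 -0.    0.53]
```

>>> {"method": "carry_out", "body": {"targets": [[[0, 0, 0], [0, 0, 3], 10], [[0, 0, 0], [0, 0, 6], 10], [[0, 0, 0], [0, 0, 6], 10], [[0, 0, 0], [0, 0, 6], 10], [[0, 0, 0], [0, 0, 6], 10], [[0, 0, 0], [0, 0, 3], 10]]}}

```text
time: 12.58
tcp_pos: [0.4809, 0.1826, 0.1144]
tool_rot: [0.001, 0.394, 0.919, -0.001]
contact_force: [-1.7, -1.4, 1.0]
opening: 0.0257
```

```bash
python3 st.py
```

```text
t 12.575 tcp [0.4809 0.1826 0.1144] jaw deg 43.57 tilt 0.09 F [-1.67 -1.44  1.05] T [-0.458  0.226  0.07 ] open 0.0257 q [ 0.24  0.32 -0.31  0.94 -0.    1.05]
```

>>> {"method": "carry_out", "body": {"targets": [[[0, 0, 0], [0, 0, 6], 10], [[0, 0, 0], [0, 0, 6], 10], [[0, 0, 0], [0, 0, 6], 10], [[0, 0, 0], [0, 0, 6], 10], [[0, 0, 0], [0, 0, 3], 10], [[0, 0, 0], [0, 0, 2], 10], [[0, 0, 0], [0, 0, 0], 10]]}}

```text
time: 13.45
tcp_pos: [0.4806, 0.1825, 0.1143]
tool_rot: [0.0, 0.611, 0.792, -0.001]
contact_force: [-2.7, -5.0, 4.6]
opening: 0.0254
```

```bash
python3 st.py
```

```text
t 13.45 tcp [0.4806 0.1825 0.1143] jaw deg 14.69 tilt 0.1 F [-2.74 -5.01  4.61] T [-1.019  0.58   0.021] open 0.0254 q [ 0.24  0.32 -0.31  0.94 -0.    1.55]
```

>>> {"method": "carry_out", "body": {"targets": [[[-0.0005, -0.0003, -0.0003], [0, 0, 2], 10], [[0, 0, 0], [0, 0, 2], 10], [[0, 0, 0], [0, 0, 0], 10]]}}

```text
time: 13.82
tcp_pos: [0.4806, 0.1824, 0.1144]
tool_rot: [0.0, 0.638, 0.77, -0.0]
contact_force: [-1.2, -4.7, 2.5]
opening: 0.0255
```

```bash
python3 st.py
```

```text
t 13.825 tcp [0.4806 0.1824 0.1144] jaw deg 10.67 tilt 0.03 F [-1.15 -4.73  2.55] T [-0.901  0.425 -0.033] open 0.0255 q [ 0.24  0.32 -0.31  0.94 -0.    1.62]
```

>>> {"method": "carry_out", "body": {"targets": [[[-0.0005, 0, 0], [0, 0, 1.5], 10], [[0, 0, 0], [0, 0, 1.5], 10], [[0, 0, 0], [0, 0, 0], 10]]}}

```text
time: 14.2
tcp_pos: [0.4806, 0.1824, 0.1144]
tool_rot: [-0.0, 0.658, 0.753, 0.0]
contact_force: [-2.9, -2.3, 1.3]
opening: 0.0256
```

```bash
python3 st.py
```

```text
t 14.2 tcp [0.4806 0.1824 0.1144] jaw deg 7.69 tilt 0.03 F [-2.94 -2.31  1.33] T [-0.638  0.527  0.001] open 0.0256 q [ 0.24  0.32 -0.31  0.94  0.    1.68]
```

>>> {"method": "carry_out", "body": {"targets": [[[0, 0, 0], [0, 0, 1], 10], [[0, 0, 0], [0, 0, 1], 10], [[0, 0, 0], [0, 0, 0], 10]]}}

```text
time: 14.58
tcp_pos: [0.4806, 0.1823, 0.1144]
tool_rot: [-0.0, 0.671, 0.741, 0.0]
contact_force: [-3.4, -0.7, 3.0]
opening: 0.0258
```

```bash
python3 st.py
```

```text
t 14.575 tcp [0.4806 0.1823 0.1144] jaw deg 5.69 tilt 0.03 F [-3.41 -0.72  2.98] T [-0.482  0.678 -0.062] open 0.0258 q [ 0.24  0.32 -0.31  0.94  0.    1.71]
```

>>> {"method": "carry_out", "body": {"targets": [[[0, 0, 0], [0, 0, 1], 10], [[0, 0, 0], [0, 0, 0], 10]]}}

```text
time: 14.82
tcp_pos: [0.4806, 0.1823, 0.1144]
tool_rot: [-0.0, 0.678, 0.735, 0.0]
contact_force: [-3.2, -1.8, 2.0]
opening: 0.0256
```

```bash
python3 st.py
```

```text
t 14.825 tcp [0.4806 0.1823 0.1144] jaw deg 4.69 tilt 0.02 F [-3.16 -1.84  2.04] T [-0.362  0.833 -0.018] open 0.0256 q [ 0.24  0.32 -0.31  0.94  0.    1.73]
```

>>> {"method": "carry_out", "body": {"targets": [[[0, 0, 0], [0, 0, 1], 10], [[0, 0, 0], [0, 0, 0], 10]]}}

```text
time: 15.08
tcp_pos: [0.4806, 0.1823, 0.1144]
tool_rot: [-0.0, 0.684, 0.729, 0.0]
contact_force: [-3.7, -1.2, 1.9]
opening: 0.0258
```

```bash
python3 st.py
```

```text
t 15.075 tcp [0.4806 0.1823 0.1144] jaw deg 3.69 tilt 0.02 F [-3.75 -1.24  1.93] T [-0.257  0.883  0.057] open 0.0258 q [ 0.24  0.32 -0.31  0.94  0.    1.75]
```

>>> {"method": "carry_out", "body": {"targets": [[[0, 0, 0], [0, 0, 0.8], 10], [[0, 0, 0], [0, 0, 0], 10]]}}

```text
time: 15.32
tcp_pos: [0.4806, 0.1823, 0.1144]
tool_rot: [-0.0, 0.689, 0.725, 0.0]
contact_force: [-3.8, -1.4, 2.0]
opening: 0.0257
```

```bash
python3 st.py
```

```text
t 15.325 tcp [0.4806 0.1823 0.1144] jaw deg 2.89 tilt 0.02 F [-3.76 -1.38  1.96] T [-0.162  0.932  0.005] open 0.0257 q [ 0.24  0.32 -0.31  0.94  0.    1.76]
```

>>> {"method": "carry_out", "body": {"targets": [[[0, 0, 0], [0, 0, 0.8], 10], [[0, 0, 0], [0, 0, 0], 10]]}}

```text
time: 15.58
tcp_pos: [0.4805, 0.1823, 0.1144]
tool_rot: [-0.0, 0.694, 0.72, -0.0]
contact_force: [-4.1, -0.3, 2.4]
opening: 0.0255
```

```bash
python3 st.py
```

```text
t 15.575 tcp [0.4805 0.1823 0.1144] jaw deg 2.09 tilt 0.02 F [-4.13 -0.33  2.45] T [-0.132  0.987  0.064] open 0.0255 q [ 0.24  0.32 -0.31  0.94  0.    1.77]
```

```bash
python3 - <<'E'
from h import *
import pickle
s,w=cam('wrist'); pickle.dump((s,w),open('home.pkl','wb'))
cv2.imwrite('pics/i.png',cv2.resize(w['color'],(800,600),interpolation=cv2.INTER_CUBIC))
E
```

```text
(no output)
```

View pics/i.png

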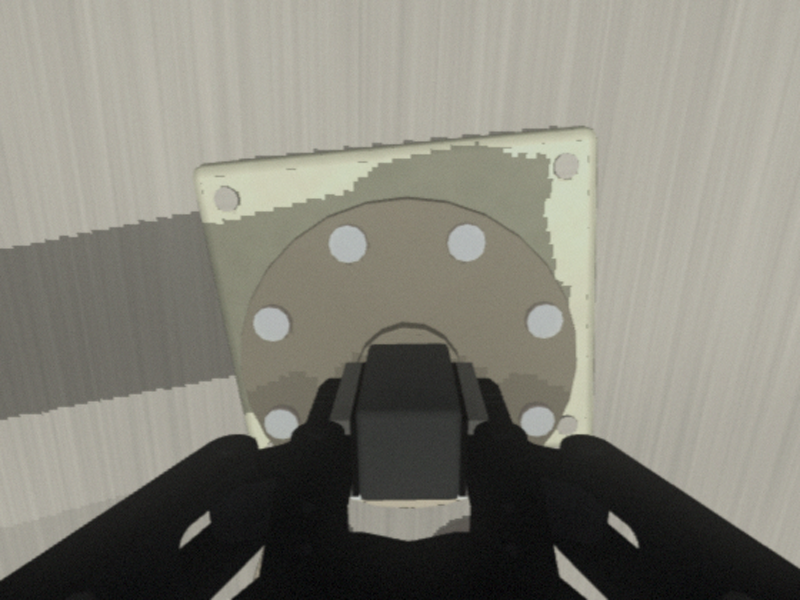

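The carousel is held level and its caps are visible, for example (347,244) and (466,242). The mixer's back corners are at (197,168) and (594,128), and two screws at (228,198) and (567,165).

```bash
python3 - <<'E'
from h import *
import pickle
s,w=pickle.load(open('home.pkl','rb'))
C=[(347,244),(466,242),(545,321),(538,421),(281,424),(272,324)]
P=np.array([onplane(w,np.array(p)*.7,.106)[:2] for p in C])
A=np.c_[2*P,np.ones(6)];x=np.linalg.lstsq(A,(P**2).sum(1),rcond=None)[0]
print('centre',x[:2],'r',np.hypot(*(P-x[:2]).T).round(4)); d=np.degrees(np.arctan2(*(P-x[:2]).T[::-1]));print((d%45).round(2))
for a,b in [((197,168),(594,128)),((228,198),(567,165)),((567,165),(568,425))]:
  d=(onplane(w,np.array(b)*.7,.05)-onplane(w,np.array(a)*.7,.05))[:2];print(np.hypot(*d),np.degrees(np.arctan2(d[1],d[0]))%90)
E
```

```text
centre [0.48060023 0.18267358] r [0.0487 0.0487 0.0486 0.0487 0.0487 0.0485]
[25.54 25.62 25.29 25.37 25.24 25.17]
0.16170563981775987 7.609482057820195
0.14070481786458908 7.522973218309353
0.12133014681326448 7.680905360878157
```

>>> {"method": "carry_out", "body": {"targets": [[[0, 0, 0], [0, 0, 0.5], 10], [[0, 0, 0], [0, 0, 0], 10]]}}

```text
time: 15.88
tcp_pos: [0.4806, 0.1823, 0.1144]
tool_rot: [-0.0, 0.697, 0.717, -0.0]
contact_force: [-5.3, -0.1, 3.4]
opening: 0.0258
```

```bash
python3 st.py
```

```text
t 15.875 tcp [0.4806 0.1823 0.1144] jaw deg 1.6 tilt 0.02 F [-5.34 -0.15  3.45] T [-0.101  1.093  0.112] open 0.0258 q [ 0.24  0.32 -0.31  0.94  0.    1.78]
```

>>> {"method": "carry_out", "body": {"targets": [[[0, 0, 0], [0, 0, 0.5], 10], [[0, 0, 0], [0, 0, 0], 10]]}}

```text
time: 16.12
tcp_pos: [0.4806, 0.1823, 0.1144]
tool_rot: [-0.0, 0.7, 0.714, -0.0]
contact_force: [-5.2, 0.2, 2.6]
opening: 0.0256
```

```bash
python3 st.py
```

```text
t 16.125 tcp [0.4806 0.1823 0.1144] jaw deg 1.11 tilt 0.02 F [-5.16  0.25  2.64] T [-0.106  1.156  0.207] open 0.0256 q [ 0.24  0.32 -0.31  0.94  0.    1.79]
```

The torque is now climbing steadily (0.06, 0.11, 0.21 N m), so the drive is at its stop. I'll ease back within the play, open and rise.

>>> {"method": "carry_out", "body": {"targets": [[[0, 0, 0], [0, 0, -1.2], 10], [[0, 0, 0], [0, 0, -1.2], 10], [[0, 0, 0], [0, 0, 0], 10], [[0, 0, 0], [0, 0, 0], 40], [[0, 0, 0], [0, 0, 0], 80], [[0, 0, 0], [0, 0, 0], 80], [[0, 0, 0], [0, 0, 0], 80], [[0, 0, -0.01], [0, 0, 0], 80], [[0, 0, -0.03], [0, 0, 0], 80], [[0, 0, -0.05], [0, 0, 0], 80], [[0, 0, -0.05], [0, 0, 0], 80], [[0, 0, 0], [0, 0, 0], 80]]}}

```text
time: 17.62
tcp_pos: [0.4836, 0.1829, 0.2597]
tool_rot: [0.003, 0.685, 0.728, 0.004]
contact_force: [0.4, -0.1, 0.8]
opening: 0.068
```

```bash
python3 st.py; python3 - <<'E'
from h import *
import pickle
s,w=cam('wrist'); pickle.dump((s,w),open('end.pkl','wb'))
cv2.imwrite('pics/j.png',cv2.resize(w['color'],(800,600),interpolation=cv2.INTER_CUBIC))
E
```

```text
t 17.625 tcp [0.4836 0.1829 0.2597] jaw deg 3.5 tilt 0.57 F [ 0.36 -0.11  0.82] T [-0.022  0.008 -0.025] open 0.068 q [ 0.24  0.24 -0.03  1.29 -0.    1.75]
```

View pics/j.png

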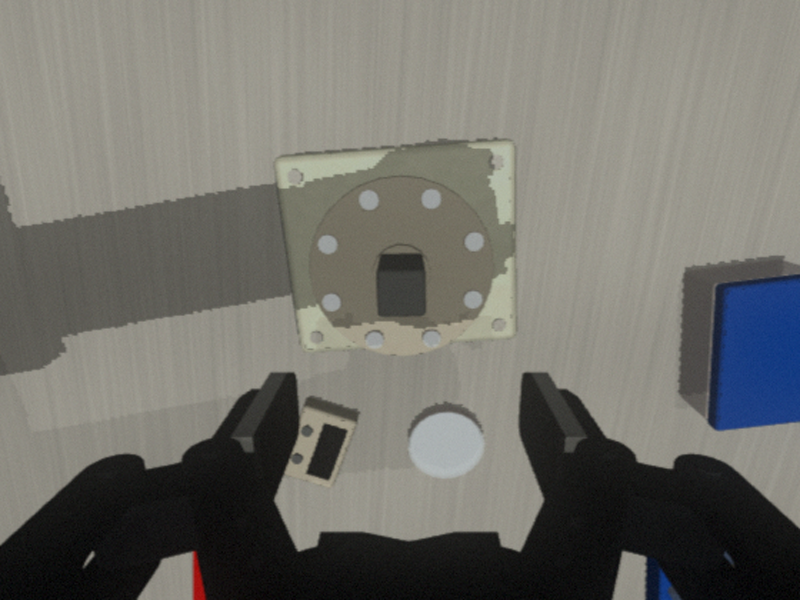

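The carousel stands released and level on the hub. Its caps lie at (368,200), (431,199), (474,242), (473,300), (431,338), (374,339), (331,302) and (327,244). I'll check the angle, centre and radius.

```bash
python3 - <<'E'
from h import *
import pickle
s,w=pickle.load(open('end.pkl','rb'))
C=[(368,200),(431,199),(474,242),(473,300),(431,338),(374,339),(331,302),(327,244)]
P=np.array([onplane(w,np.array(p)*.7,.106)[:2] for p in C]);m=P.mean(0)
print(m,np.hypot(*(P-m).T).round(4),((np.degrees(np.arctan2(*(P-m).T[::-1]))%45).mean()-22.5))
d=[(onplane(w,np.array(b)*.7,.05)-onplane(w,np.array(a)*.7,.05))[:2] for a,b in [((295,177),(498,161)),((317,337),(499,325))]]
print([np.degrees(np.arctan2(x[1],x[0])) for x in d])
E
python3 st.py
```

```text
[0.48079634 0.18263035] [0.0485 0.0484 0.0485 0.049  0.048  0.048  0.0485 0.0487] 4.34802633160421
[np.float64(7.853348607465764), np.float64(7.294880613306102)]
t 17.675 tcp [0.4825 0.1826 0.2572] jaw deg 3.5 tilt 0.34 F [-0.08  1.   -0.85] T [-0.06   0.012  0.009] open 0.0681 q [ 0.24  0.24 -0.04  1.28 -0.    1.75]
```

>>> {"method": "carry_out", "body": {"targets": [[[0, 0, 0], [0, 0, 0], 80], [[0, 0, 0], [0, 0, 0], 80], [[0, 0, 0], [0, 0, 0], 80]]}}

```text
time: 18.05
tcp_pos: [0.4801, 0.182, 0.2534]
tool_rot: [-0.001, 0.685, 0.728, -0.001]
contact_force: [-0.3, -0.6, -0.6]
opening: 0.0684
```

```bash
python3 st.py; python3 -c "from workcell import job; print(job.sign_off())"
```

```text
t 18.05 tcp [0.4801 0.182  0.2534] jaw deg 3.5 tilt 0.12 F [-0.26 -0.6  -0.57] T [-0.03   0.009  0.03 ] open 0.0684 q [ 0.24  0.25 -0.04  1.28 -0.    1.75]
the job is handed in; nothing more can be done
None
```

The carousel is on the mixer's hub, turned clockwise to the stop and released. I handed the job in at 18 s; no verdict is reported.

I lifted it off the grey stand by the knob and lined its spindle up with the hole angle I had measured in the wrist camera. It went in first time, so no feeling round was needed, and the net force on the hub when it seated was about 3.5 N. I then turned it clockwise about 72° until the torque climbed steadily (0.06, 0.11, 0.21 N m). That last reading is right at the 0.2 N m you count as forcing, so I eased back 2.4° before letting go.

**Last checks, from the wrist camera and arm readings:**
- **Angle:** the knob's flats are about 3–4° (0.06 rad) off the mixer's sides, inside the 0.15 rad limit. I put the offset down to play between spindle and hole.
- **Seating:** the arm's height at seating matched fully home. The tube caps come out at the right radius for that height, and the disc looks level. I did not measure tilt separately.
- **Centring:** the centre is within about 1 mm of the measured hole.
- **Other things:** the timer and dish look unmoved, and the arm stayed clear of the rest. I did not re-measure any of them.

The torque readings scattered by about ±0.06 N m during the turn, so the stop showed clearly only in the last degree.

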